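Pin and draw the hidden slider of an organ wind chest

ROBOT

A 6-joint arm with a two-finger parallel gripper is mounted at the origin on the work surface. World frame = base frame: x ahead of the robot, y to its left, z up, the work surface at z = 0. Lengths are in m, angles in degrees, forces in N, time in s.
With the tool pointing down it reaches from about 0.3 to 0.75 m from the base axis. Payload 8.5 kg.
Tool frame: the origin (TCP) lies between the finger pads; the fingertips stand 14 mm ahead of it and the grasp point (between the pads) lies 5 mm behind it; x points along the fingers, z is the direction in which the jaws open and shut, and the axes are right-handed (so a half turn about x gives the same grasp; the last joint's range is limited). The gripper opens to 85 mm and grips with 20 to 120 N. Pads are 22 mm wide; open, the fingers measure 114 mm over their backs; the gripper's body (76 mm by 85 mm) begins 54 mm behind the grasp point. The pads swing forward as they close: fully open they stand 13 mm farther back than shut.
Start: joints at [-87.794, 21.807, 74.336, -0, 83.858, -12.336], TCP at [0.138, -0.532, 0.245] pointing down, gripper open.
Joint ranges: [-178.18, 178.18], [-50.72, 133.34], [12.68, 142.11], [-81.47, 261.47], [9.98, 163.14], [-165.26, 165.26]. Speed limits (degrees/s): [136.94, 136.94, 180, 180, 180, 180].

INTERFACE

Orientations are given as a 3x3 rotation matrix whose columns are the frame's x, y, z axes.
In Python, from rig import env gives the robot as it stands.
- The arm moves only by the shell command python3 -m jog 'ROWS' [FORCE]. ROWS is JSON, a list of rows, each a list of 5 numbers: the opening, from -1 (shut) to 1 (fully open), so that 0 is half open, then the shift along the tool's x, y, z in m, then the turn about the tool's x in rad. In form: [[claw, dx, dy, dz, yaw], ...]. A call has 1 to 20 rows; each row is the pose to reach, as a shift and turn from the pose commanded when the call began, along the tool's axes at that moment; what a row does not reach only later rows make up. A row lasts 1/10 s, in which the tool goes at most 50 mm and 8.59 degrees, less where a joint would pass 70% of its speed; a pose out of reach is approached as far as the arm can. A call with a gripper value outside its range is refused whole. The fingers move at their own pace and stop on an object; FORCE is the grip in N (left out, the last holds). Time passes only in rows, so rows that repeat a pose let the fingers close. It gives the time, the measured TCP pose, the force and the opening at its end, in the units of the state.
- env.observe(): the state, without advancing time (a new reading comes with each control period).
- env.get_image(name): name is "scene" or "top" or "wrist"; returns the picture (420x560x3 uint8, red, green, blue); there is no depth.
- env.camera_model(name): a dict with "fx", "fy", "cx", "cy" (pixels), "origin" and "orientation" of the camera in the world. Camera axes: x right, y up, looking along -z (the intrinsics and any distortion apply to the point x, -y, -z); pixel columns grow to the right and rows downward; lengths in m; the calibration is good to about 2 mm. A picture is of the moment at which its call begins: read the wrist's pose just before it. camera_model takes no time and is no camera call; for the wrist camera it gives the pose at the moment of the call.
- env.close_job(): hands the job in, once; it reports no verdict.
The state is a dict: "time_s": time; "q": joint angles; "qvel": joint speeds; "joint_efforts": joint torques, N m; "position": TCP position; "tool_rot": TCP orientation; "ft_force": force on the tool from outside, world axes, zero at the start; "wrist_torque": the same for the moment, N m; "grip_width": finger opening in m.
Only numpy, scipy, OpenCV 4.12 (cv2) and the standard library are available. Lean on these libraries where they do the work, as an engineer would, in place of code of your own. Each camera call takes 0.05 s, during which the arm holds its last target.

TASK

Take the pin with the tall straight head from the rack, lower it upright into the slot of the wind chest and, pressing only lightly, feel along the hidden slider under the slot for its hole; push the pin in until its head sits down on the top board. Then, with the pin still fully home, use it to draw the slider gently along the slot towards the end with the raised block until it meets its stop, and let go, leaving the pin standing there fully home. Never force the pin against the chest, and leave the two other pins and the loose ring on the chest alone.

Things in the scene. Friction and masses are not known exactly. Their poses are not given: they have to be found in the camera images.
- pin_head (a point): centre of the head of the pin to use, upright in the rack: a light wood cylinder 26 mm in diameter, 50 mm high (tallest of the three heads; grip it here) on a steel shank 10 mm in diameter, 58 mm long, its foot chamfered. z up along the pin; about 60 g. Tip 83 mm below; the head's flat underside, 25 mm below, rests on the rack
- pin_tip (a point): the foot of the same pin's shank, on its axis, 83 mm below the head's centre; z points up along the pin
- rack: fixed wooden pin rack 60 x 180 x 66 mm (x, y, z), origin at the centre of its underside; three upright holes 13 mm wide and 62 mm deep in a row along its y at -58, 0 and +58 mm, each holding one pin; which pin stands where varies
- chest: fixed wooden wind chest, a box 150 x 350 mm (x, y) and 95 mm high with a slotted 40 mm thick top board; origin at the centre of its underside, z up, y along the slot towards the end with the raised block. A black slider lies hidden inside. No part of the pin may press on the chest or slider with more than 40 N
- slot (a point): centre of the slot's mouth, on the top face, 95 mm above the chest's origin; axes as the chest. The upright slot goes right through the top board: 16 mm wide (x), 125 mm long (y), 40 mm deep, mouth chamfered 2 mm. The slider always closes its bottom: the tip resting on the slider is 40 mm below this point, the head then 18 mm clear; fully home the tip is 58 mm below
- slider_stop (a point): point on the slot's centre line, on the slider's top face (55 mm above the chest's underside), 45 mm from the slot's middle towards +y: the slider is at its stop when its hole is here. The hole, 16 mm wide as the slot and 13 mm along it, mouth chamfered 2 mm, is on the centre line too and starts at an unknown place, between 45 mm on the -y side and 10 mm on the +y side of the slot's middle
- end_block (a point): centre of the top of the raised dark block, 110 x 34 x 22 mm, on the top board's +y end, 145 mm from the slot's middle: draw towards it. The 20 mm thick slider slides only along y, stiffly (about 7 N plus 15 N per m/s), so light pressure does not drag it
- ring: loose dark wooden ring 50 mm across, 16 mm high, lying on the chest's top board near its -y end; origin at the centre of its underside; leave alone
- ball_pin: another pin in the rack, with a ball-shaped wooden head 33 mm across, 32 mm high; same shank, origin at the tip; leave alone
- flat_pin: another pin in the rack, with a flat disc head 36 mm across and 12 mm high; same shank, origin at the tip; leave alone
There are look-alikes about, which are no part of the job. What is shaped like the part that bears pin_head but blue is not meant.

How it is judged (in metres and radians):
On the way, in this order (a step that is already met when the one before it is completed fails the run):
1. the pin is fully home in the slider's hole, before the slider is drawn (z of pin_tip in the frame of chest between 0.033 and 0.0405 m and angle between pin_tip's own z axis and vertical below 0.15 rad and x of pin_tip in the frame of chest between -0.008 and 0.008 m and y of pin_tip in the frame of chest below 0.03 m), for 0.2 s.
2. the slider is drawn to its stop by the pin, still home (z of pin_tip in the frame of chest between 0.033 and 0.0405 m and angle between pin_tip's own z axis and vertical below 0.15 rad and x of pin_tip in the frame of chest between -0.008 and 0.008 m and y of pin_tip in the frame of chest above 0.04 m), for 0.2 s.
At the end, for the whole second after the job is handed in: The pin stands in the slider's hole fully home (tip within about 3.5 mm of its full depth, 37 mm above the chest's underside; leaning less than 0.15 rad), in the slot at more than 40 mm from its middle towards the end with the raised block, at rest and released (all of step 2 and linear speed of pin below 0.02 m/s and contact force between pin and the fingers below 0.1 N); the robot touches nothing.
It fails at once if the pin is pressed on the chest or its slider with more than 40 N (contact force between pin and chest above 40 N).
It fails at once if the ring on the chest is moved by more than 15 mm (distance of ring from where it was at the start of the episode above 0.015 m).
It fails at once if another pin is moved by more than 15 mm (distance of any of ball_pin, flat_pin from where it was at the start of the episode above 0.015 m).
It also fails if it takes over 72 s, if anything falls off the work surface, if the arm or the gripper's body presses on something with over 40 N, if the wrist force passes 120 N, or if a joint passes its speed limit or range.

## Working session

There is one attempt and no reset: what is moved stays moved. The work goes in short steps, Python scripts to look and compute and a shell command to move; the robot and the scene stay as the last step left them, time stands still between calls to the robot, and variables do not carry over. Pictures are saved under pics/ and viewed, and the job is handed in when it is done.

```bash
ls; mkdir -p pics; python3 - <<'E'
from rig import env
import cv2
o=env.observe(); print(o)
for n in ("scene","top","wrist"):
    m=env.camera_model(n); im=env.get_image(n); cv2.imwrite(f"pics/{n}0.png",im[:,:,::-1]); print(n,m)
E
```

```text
pics
{'time_s': 0.0, 'q': array([-8.77945394e+01,  2.18411934e+01,  7.43877053e+01, -9.23051997e-04,
        8.38570840e+01, -1.23362615e+01]), 'qvel': array([ 0.01480248, -0.06502367,  0.09434866,  0.03248897, -0.00204755,
        0.02223008]), 'joint_efforts': array([ 7.62952313e-04, -4.48455906e+01, -2.31274295e+01, -1.27955154e-04,
        4.79503840e-03,  7.94259336e-06]), 'position': array([ 0.13807477, -0.53208877,  0.24469248]), 'tool_rot': array([[-7.37567130e-05,  9.67964635e-01,  2.51086558e-01],
       [ 1.49895327e-03,  2.51086384e-01, -9.67963523e-01],
       [-9.99998874e-01,  3.04973209e-04, -1.46945306e-03]]), 'ft_force': array([0.54534257, 0.53833221, 0.11037455]), 'wrist_torque': array([-0.02609157, -0.08071079, -0.01152393]), 'grip_width': 0.08598152428115108}
scene {'fx': 413.8052989014107, 'fy': 413.8052989014107, 'cx': 274.7550895866149, 'cy': 212.04624809824708, 'origin': array([ 0.7693738 , -0.42465809,  0.76581175]), 'orientation': array([[ 0.79414597, -0.50639852,  0.33599511],
       [ 0.6076268 ,  0.65158394, -0.45412337],
       [ 0.01103839,  0.56479988,  0.82515407]])}
top {'fx': 506.1678603651531, 'fy': 506.1678603651531, 'cx': 277.53718198758844, 'cy': 201.43289562013445, 'origin': array([ 0.42586936, -0.02283814,  1.24565961]), 'orientation': array([[-0.00470095,  0.9974217 , -0.07160897],
       [-0.99967076, -0.00288106,  0.02549644],
       [ 0.02522439,  0.07170525,  0.99710686]])}
wrist {'fx': 328.41360807367806, 'fy': 328.41360807367806, 'cx': 277.33698118333007, 'cy': 210.12285065400002, 'origin': array([ 0.21066207, -0.51308511,  0.37489162]), 'orientation': array([[ 0.25097936,  0.92474389,  0.28610854],
       [-0.9679913 ,  0.24021802,  0.07271959],
       [-0.00148143, -0.29520169,  0.95543381]])}
```

View pics/scene0.png

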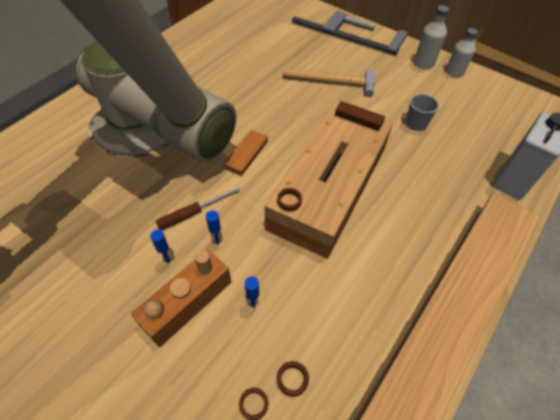

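View pics/top0.png

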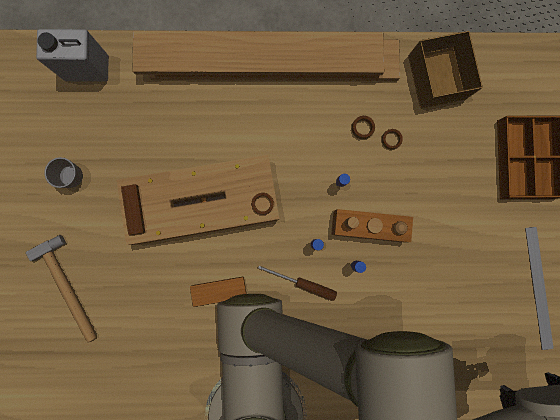

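View pics/wrist0.png

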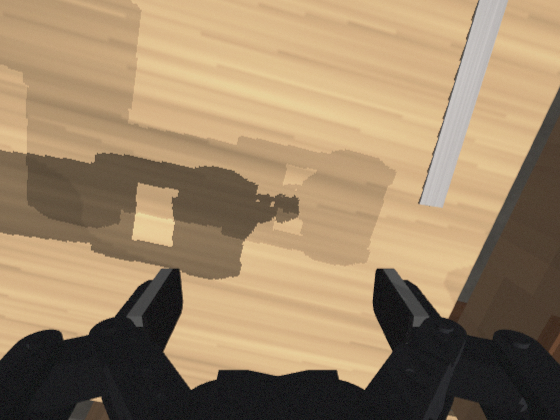

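The tall-head candidates are the wood cylinder in the rack at top (353,222) / scene (203,260), and the blue pegs at top (343,180), (317,244) and (358,267). The blue ones are excluded by the task. In the rack, the disc is at top (375,225) and the ball at (401,228). I'll confirm this with an enlarged crop.

```bash
python3 - <<'E'
import cv2,numpy as np
s=cv2.imread("pics/scene0.png");t=cv2.imread("pics/top0.png")
a=cv2.resize(s[215:350,120:270],None,fx=4,fy=4,interpolation=2)[:540]
b=cv2.resize(t[160:280,320:430],None,fx=4.5,fy=4.5,interpolation=2)
cv2.imwrite("pics/crop_s.png",a);cv2.imwrite("pics/crop_t.png",b)
c=cv2.resize(t[150:255,110:290],None,fx=4.4,fy=4.4,interpolation=2);cv2.imwrite("pics/crop_c.png",c)
d=cv2.resize(s[90:255,255:405],None,fx=3.6,fy=3.6,interpolation=2);cv2.imwrite("pics/crop_d.png",d)
E
```

```text
(no output)
```

View pics/crop_s.png

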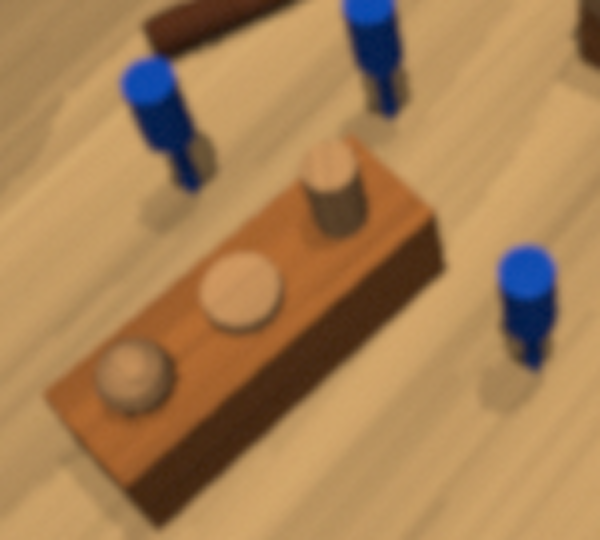

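View pics/crop_t.png

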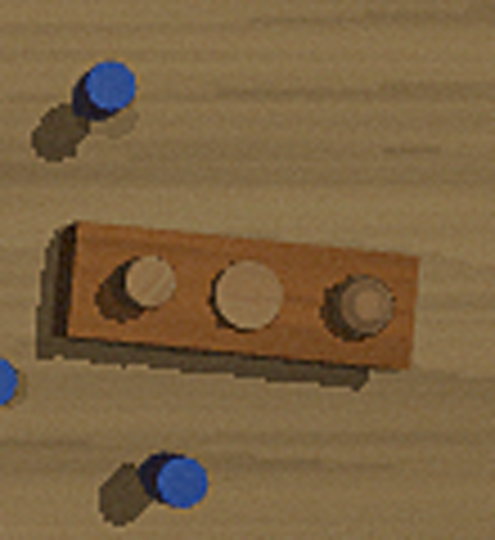

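View pics/crop_c.png

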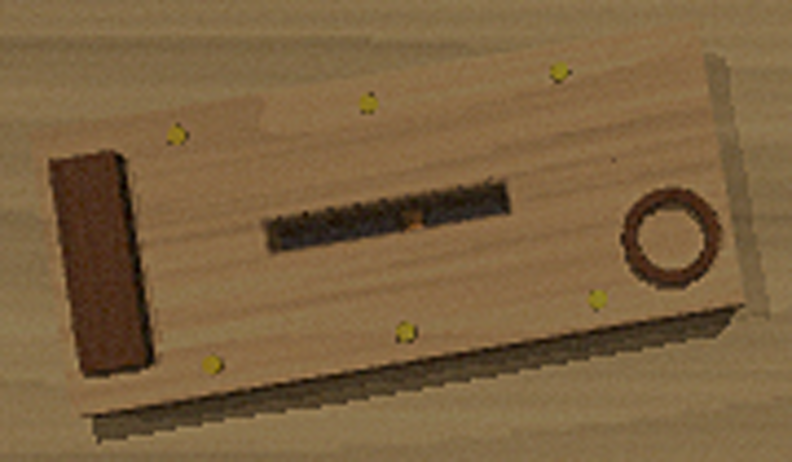

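View pics/crop_d.png

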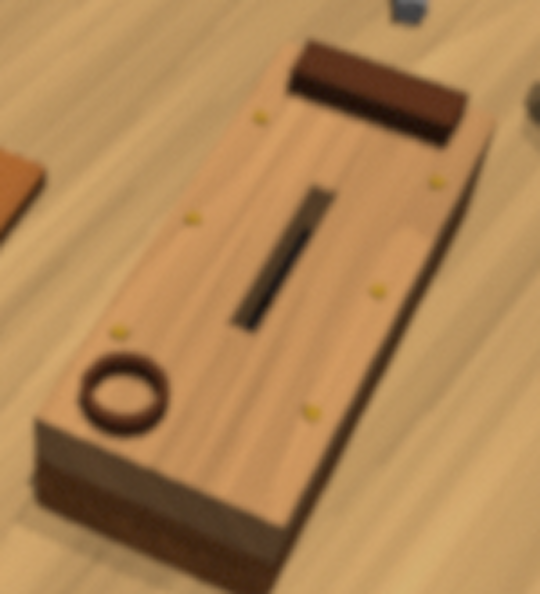

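Confirmed: the crops show the tall wood cylinder at the rack's +y end (top (353,222)), with the disc in the middle and the ball at the far end. Next I'll measure it by casting rays.

```bash
cat > h.py <<'E'
import cv2,numpy as np
from rig import env
def ray(m,u,v):
    d=np.array([(u-m['cx'])/m['fx'],-(v-m['cy'])/m['fy'],-1.])
    return np.array(m['origin']),np.array(m['orientation'])@d
def plane(m,u,v,z):
    o,d=ray(m,u,v); return o+d*(z-o[2])/d[2]
def proj(m,p):
    q=np.array(m['orientation']).T@(np.array(p)-m['origin']); return m['cx']+m['fx']*q[0]/-q[2], m['cy']-m['fy']*q[1]/-q[2]
E
python3 - <<'E'
from h import *
t=cv2.imread("pics/top0.png");s=cv2.imread("pics/scene0.png")
T=env.camera_model("top");S=env.camera_model("scene")
hsv=cv2.cvtColor(t,cv2.COLOR_BGR2HSV)
print(hsv[222,353],hsv[215,345], hsv[228,347],hsv[222,365])
# head by saturation
roi=hsv[205:245,330:366]
m=((roi[...,1]<135)&(roi[...,2]>105)).astype(np.uint8)
n,l,st,c=cv2.connectedComponentsWithStats(m)
for i in range(1,n):
    if st[i,4]>20: print('head',st[i],c[i]+[330,205])
print("head top z.116",plane(T,353.3,222.4,.116), 'scene',plane(S,120+329/4,215+164/4,.116))
# screws yellow
m=((hsv[...,0]>22)&(hsv[...,0]<35)&(hsv[...,1]>170)).astype(np.uint8)
m[:,:110]=0;m[:,290:]=0
n,l,st,c=cv2.connectedComponentsWithStats(m)
for i in range(1,n):
    if st[i,4]>3: print('screw',st[i,4],c[i],plane(T,*c[i],.096))
# slot
g=t[175:225,160:240].max(2); m=(g<75).astype(np.uint8)
cs,_=cv2.findContours(m,0,2); k=max(cs,key=cv2.contourArea); r=cv2.minAreaRect(k); print('slot',r)
for p in cv2.boxPoints(r)+[160,175]: print(plane(T,*p,.095))
print('slot c',plane(T,r[0][0]+160,r[0][1]+175,.095))
gx,gy=110+412/4.4,150+218/4.4; print('spot on z.055',plane(T,gx,gy,.055),plane(T,gx,gy,.035),plane(T,gx,gy,0))
# end block (dark red) both views
for nm,im,M,x0,x1,y0,y1 in(('top',t,T,115,150,180,240),('scene',s,S,330,390,95,135)):
    h=cv2.cvtColor(im,cv2.COLOR_BGR2HSV)[y0:y1,x0:x1]
    m=((h[...,2]<110)&(h[...,2]>45)&(h[...,1]>140)).astype(np.uint8)
    cs,_=cv2.findContours(m,0,2);k=max(cs,key=cv2.contourArea);r=cv2.minAreaRect(k);print(nm,'block',r)
    print(plane(M,r[0][0]+x0,r[0][1]+y0,.117))
E
```

```text
[ 16 135 140] [ 14 169 127] [ 18 173  65] [ 15 192 126]
head [  0   0  36  10 202] [348.01980198 207.44059406]
head [18 12 11 11 85] [352.94117647 222.        ]
head [  0  34  36   6 136] [344.56617647 242.44117647]
head top z.116 [ 0.45941884 -0.22127043  0.116     ] scene [ 0.46072072 -0.2206873   0.116     ]
screw 12 [236.66666667 165.75      ] [0.59044217 0.04079095 0.096     ]
screw 12 [193.41666667 173.25      ] [0.57333749 0.13910151 0.096     ]
screw 10 [150.  180.2] [0.55759912 0.23717245 0.096     ]
screw 14 [245.28571429 217.5       ] [0.47209475 0.0211399  0.096     ]
screw 13 [201.61538462 224.92307692] [0.45566455 0.11978624 0.096     ]
screw 11 [157.72727273 232.27272727] [0.43950705 0.2182907  0.096     ]
slot ((37.68641662597656, 23.66329574584961), (7.885890483856201, 55.08102035522461), 80.31121826171875)
[0.51380845 0.19200632 0.095     ]
[0.53463862 0.06919616 0.095     ]
[0.51687212 0.06613335 0.095     ]
[0.49613462 0.18882906 0.095     ]
slot c [0.515338   0.12916366 0.095     ]
spot on z.055 [0.51632961 0.12049643 0.055     ] [0.51784911 0.12290408 0.035     ] [0.52050823 0.12711747 0.        ]
top block ((16.647396087646484, 29.70809555053711), (50.71107482910156, 15.509834289550781), 81.25383758544922)
[0.48946328 0.27200185 0.117     ]
scene block ((29.045249938964844, 20.873302459716797), (48.02883529663086, 15.60600757598877), 19.653823852539062)
[0.49552646 0.25950938 0.117     ]
```

The pin head is at about (0.460, -0.221), and the two views agree within 1.5 mm. The slot centre is at (0.515, 0.129), from both the screws and the slot contour, with chest y ≈ (-0.164, 0.987). I'll move above the pin with the jaws across the rack.

```bash
python3 -m jog '[[1,0,0.39,-0.22,-1.22],[1,0,0.39,-0.22,-1.22],[1,0,0.39,-0.22,-1.22],[1,0,0.39,-0.22,-1.22],[1,0,0.39,-0.22,-1.22],[1,0,0.39,-0.22,-1.22],[1,0,0.39,-0.22,-1.22],[1,0,0.39,-0.22,-1.22],[1,0,0.39,-0.22,-1.22],[1,0,0.39,-0.22,-1.22],[1,0,0.39,-0.22,-1.22],[1,0,0.39,-0.22,-1.22],[1,0,0.39,-0.22,-1.22],[1,0,0.39,-0.22,-1.22],[1,0,0.39,-0.22,-1.22],[1,0,0.39,-0.22,-1.22]]' 60
python3 - <<'E'
from h import *
o=env.observe();print(o['q'],o['tool_rot'])
m=env.camera_model("wrist");im=env.get_image("wrist");cv2.imwrite("pics/w1.png",im[:,:,::-1])
print(m); print(proj(m,[.46,-.221,.116]),proj(m,[.46,-.221,.066]))
E
```

```text
time_s: 1.75
position: [0.4601, -0.2218, 0.2454]
tool_rot: [[0.0, 0.098, 0.995], [-0.0, 0.995, -0.098], [-1.0, -0.0, 0.0]]
ft_force: [-0.4, 0.2, -0.3]
grip_width: 0.0857
[-3.90388870e+01  1.78669193e+01  8.04098305e+01 -9.95795009e-04
  8.17213547e+01 -3.34349268e+01] [[ 1.48632213e-05  9.76491989e-02  9.95220897e-01]
 [-3.41955999e-05  9.95220897e-01 -9.76491983e-02]
 [-9.99999999e-01 -3.25807939e-05  1.81313613e-05]]
{'fx': 328.41360807367806, 'fy': 328.41360807367806, 'cx': 277.33698118333007, 'cy': 210.12285065400002, 'origin': array([ 0.46710225, -0.14653949,  0.37545532]), 'orientation': array([[ 9.95211515e-01,  9.33129671e-02,  2.90986416e-02],
       [-9.77444212e-02,  9.50884028e-01,  2.93710051e-01],
       [-2.62477250e-04, -2.95147854e-01,  9.55451556e-01]])}
(np.float64(277.67510760539193), np.float64(203.90471641628375)) (np.float64(277.6378353364071), np.float64(189.5867651190518))
```

View pics/w1.png

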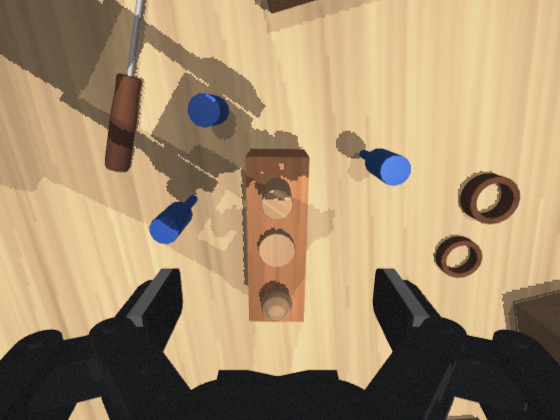

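The wrist view shows the tall head at (277,205), against a predicted (278,204). The descent path is clear, so I'll lower, close and lift slightly.

```bash
python3 -m jog '[[1,0.04,0,0.0,0],[1,0.08,0,0,0],[1,0.11,0,0,0],[1,0.135,0,0,0],[1,0.15,0,0,0],[1,0.154,0,0,0],[1,0.154,0,0,0],[-1,0.154,0,0,0],[-1,0.154,0,0,0],[-1,0.154,0,0,0],[-1,0.154,0,0,0],[-1,0.154,0,0,0],[-1,0.154,0,0,0],[-1,0.154,0,0,0],[-1,0.154,0,0,0]]' 60
```

```text
time_s: 3.3
position: [0.4605, -0.2216, 0.0918]
tool_rot: [[0.001, 0.097, 0.995], [-0.0, 0.995, -0.097], [-1.0, -0.0, 0.001]]
ft_force: [-1.0, 1.6, 5.4]
grip_width: 0.0236
```

```bash
python3 -m jog '[[-1,0,0,0,0],[-1,-0.01,0,0,0],[-1,-0.04,0,0,0],[-1,-0.08,0,0,0],[-1,-0.12,0,0,0],[-1,-0.14,0,0,0],[-1,-0.14,0,0,0],[-1,-0.14,0,0,0]]' 60
python3 - <<'E'
from h import *
m=env.camera_model("wrist");im=env.get_image("wrist");cv2.imwrite("pics/w2.png",im[:,:,::-1])
im=env.get_image("scene");cv2.imwrite("pics/s2.png",im[:,:,::-1])
E
```

```text
time_s: 4.1
position: [0.4601, -0.2212, 0.231]
tool_rot: [[-0.0, 0.097, 0.995], [0.0, 0.995, -0.097], [-1.0, 0.0, -0.0]]
ft_force: [-0.7, -0.4, -1.1]
grip_width: 0.0236
```

View pics/w2.png

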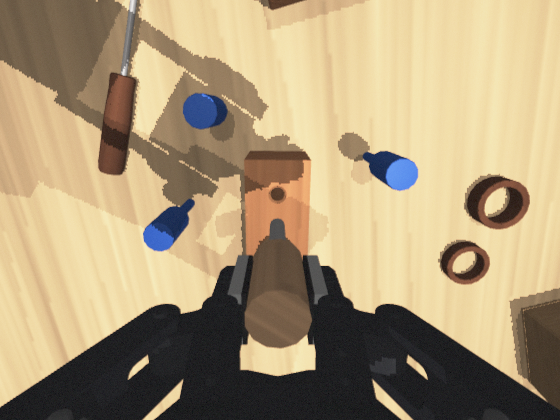

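View pics/s2.png

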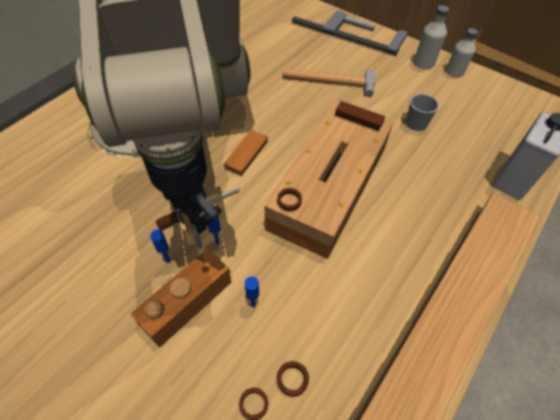

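The pin is held upright and its rack hole at wrist (277,193) is empty. The other two pins have not moved. I'll go beside the chest with the jaws along the slot and the wrist camera over it, for a look down the slot.

```bash
python3 -m jog '[[-1,-0.04,0.334,-0.054,1.31],[-1,-0.04,0.334,-0.054,1.31],[-1,-0.04,0.334,-0.054,1.31],[-1,-0.04,0.334,-0.054,1.31],[-1,-0.04,0.334,-0.054,1.31],[-1,-0.04,0.334,-0.054,1.31],[-1,-0.04,0.334,-0.054,1.31],[-1,-0.04,0.334,-0.054,1.31],[-1,-0.04,0.334,-0.054,1.31],[-1,-0.04,0.334,-0.054,1.31],[-1,-0.04,0.334,-0.054,1.31],[-1,-0.04,0.334,-0.054,1.31],[-1,-0.04,0.334,-0.054,1.31],[-1,-0.04,0.334,-0.054,1.31],[-1,-0.04,0.334,-0.054,1.31]]'
python3 - <<'E'
from h import *
o=env.observe();print(o['q'])
m=env.camera_model("wrist");im=env.get_image("wrist");cv2.imwrite("pics/w3.png",im[:,:,::-1]);np.save('w3.npy',m,allow_pickle=True)
print(m['origin'],m['orientation'],proj(m,[.515,.129,.095]),proj(m,o['position']+[0,0,-.0834]))
E
```

```text
time_s: 5.7
position: [0.439, 0.116, 0.2713]
tool_rot: [[-0.0, 0.987, 0.163], [0.0, 0.163, -0.987], [-1.0, -0.0, -0.0]]
ft_force: [-0.3, -0.1, 0.1]
grip_width: 0.0239
[-1.92640283e-01  1.09458208e+01  8.56605107e+01  1.45798190e-03
  8.34007620e+01  8.04061760e+01]
[0.51296692 0.12863561 0.4013362 ] [[ 1.63232998e-01  9.42480921e-01  2.91692822e-01]
 [-9.86587521e-01  1.56003836e-01  4.80402609e-02]
 [-2.28169925e-04 -2.95622254e-01  9.55304889e-01]] (np.float64(277.3845023215659), np.float64(106.06293651749685)) (np.float64(277.9256331767953), np.float64(222.61082603281042))
```

View pics/w3.png

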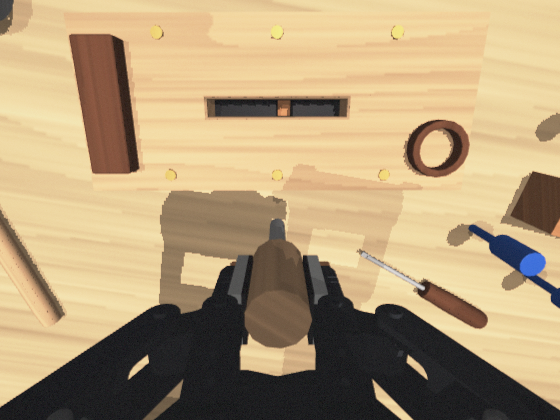

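The view looks straight down the slot. The mouth is centred near (277,107) as predicted, and the slider's hole shows as a brown patch at (284,107). The tip is at (278,221), with (278,223) predicted. I'll measure the hole now.

```bash
python3 - <<'E'
from h import *
m=np.load('w3.npy',allow_pickle=True).item()
t=cv2.imread("pics/w3.png"); hsv=cv2.cvtColor(t,cv2.COLOR_BGR2HSV)
cv2.imwrite("pics/w3c.png",cv2.resize(t[85:130,195:360],None,fx=4.8,fy=8,interpolation=2))
r=hsv[90:125,200:355]
mk=((r[...,2]>90)&(r[...,1]>130)).astype(np.uint8); n,l,st,c=cv2.connectedComponentsWithStats(mk)
for i in range(1,n):
    if st[i,4]>15: print('blob',st[i],c[i]+[200,90])
for v in (105,107,109): print(v,[tuple(x) for x in t[v,272:296]])
ax=np.array([-.164,.9865]);
for u in (277,291,284): print(u,[(np.array(plane(m,u,107,z)[:2]-[.515,.129])@ax).round(4) for z in(.055,.035,0)])
# slot ends/sides at mouth
g=t[:,:,2].astype(int); print(g[107,200:215],g[107,340:355]); print(g[92:124,240])
for p in ((205,97),(349,97),(349,118),(205,118)): print(plane(m,*p,.095))
E
```

```text
blob [ 78  11  12  15 124] [283.53225806 109.54032258]
105 [(np.uint8(67), np.uint8(66), np.uint8(66)), (np.uint8(71), np.uint8(71), np.uint8(71)), (np.uint8(71), np.uint8(68), np.uint8(71)), (np.uint8(66), np.uint8(65), np.uint8(66)), (np.uint8(30), np.uint8(28), np.uint8(33)), (np.uint8(35), np.uint8(40), np.uint8(53)), (np.uint8(51), np.uint8(71), np.uint8(103)), (np.uint8(56), np.uint8(75), np.uint8(107)), (np.uint8(49), np.uint8(70), np.uint8(101)), (np.uint8(53), np.uint8(74), np.uint8(107)), (np.uint8(60), np.uint8(85), np.uint8(122)), (np.uint8(65), np.uint8(93), np.uint8(136)), (np.uint8(63), np.uint8(90), np.uint8(136)), (np.uint8(65), np.uint8(94), np.uint8(137)), (np.uint8(68), np.uint8(95), np.uint8(139)), (np.uint8(69), np.uint8(96), np.uint8(138)), (np.uint8(64), np.uint8(90), np.uint8(131)), (np.uint8(54), np.uint8(73), np.uint8(108)), (np.uint8(34), np.uint8(45), np.uint8(63)), (np.uint8(28), np.uint8(27), np.uint8(30)), (np.uint8(39), np.uint8(36), np.uint8(38)), (np.uint8(50), np.uint8(47), np.uint8(52)), (np.uint8(52), np.uint8(51), np.uint8(53)), (np.uint8(57), n
[... 2083 characters left out ...]
), np.uint8(71)), (np.uint8(70), np.uint8(68), np.uint8(72)), (np.uint8(67), np.uint8(69), np.uint8(71))]
277 [np.float64(0.0004), np.float64(0.0004), np.float64(0.0005)]
291 [np.float64(-0.0137), np.float64(-0.0145), np.float64(-0.0159)]
284 [np.float64(-0.0067), np.float64(-0.007), np.float64(-0.0077)]
[243 243 243 242 233 217 207 131 108 105 103 108 109 110 105] [ 89  94  93  94  94  91 109 170 195 161 238 241 241 241 240]
[241 240 240 232 208 177 146  74  31  29  29  30  34  47  62  63  63  64
  63  62  60  64  63  66 106 179 220 230 239 240 241 242]
[0.5120955  0.19326061 0.095     ]
[0.53283506 0.06790421 0.095     ]
[0.51541584 0.06385533 0.095     ]
[0.49429698 0.19149383 0.095     ]
```

View pics/w3c.png

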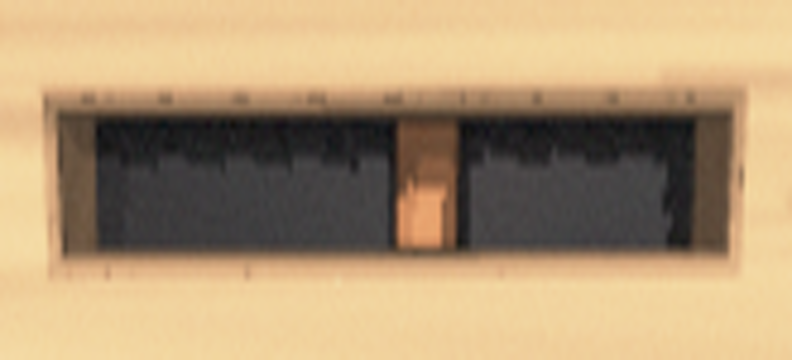

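By ray onto z=0.055, the hole centre is 6.8 mm to the -y side of the slot middle, i.e. at (0.515, 0.122). I'll move the pin above it.

```bash
python3 -m jog '[[-1,0,0.04,0.003,0],[-1,0.02,0.0764,0.0062,0],[-1,0.05,0.0764,0.0062,0],[-1,0.07,0.0764,0.0062,0],[-1,0.075,0.0764,0.0062,0],[-1,0.075,0.0764,0.0062,0],[-1,0.075,0.0764,0.0062,0],[-1,0.075,0.0764,0.0062,0]]'
python3 - <<'E'
from h import *
o=env.observe();print(o['position'])
m=env.camera_model("wrist");im=env.get_image("wrist")[:,:,::-1]
cv2.imwrite("pics/w4.png",im)
tip=o['position']+[0,0,-.0834]; print(tip,proj(m,tip),proj(m,[*tip[:2],.095]),proj(m,[.514,.129,.095]))
cv2.imwrite("pics/s4.png",cv2.resize(env.get_image("scene")[90:255,255:405,::-1],None,fx=3.6,fy=3.6,interpolation=2))
E
```

```text
time_s: 6.55
position: [0.5158, 0.1225, 0.1976]
tool_rot: [[0.002, 0.987, 0.163], [0.0, 0.163, -0.987], [-1.0, 0.002, 0.0]]
ft_force: [-1.0, 0.4, -1.6]
grip_width: 0.0234
[0.51576297 0.1225162  0.19760629]
[0.51576297 0.1225162  0.11420629] (np.float64(277.8920461872213), np.float64(222.88875816296581)) (np.float64(277.8458187450759), np.float64(214.36819828405032)) (np.float64(268.8761458214893), np.float64(215.24044647428659))
```

View pics/w4.png

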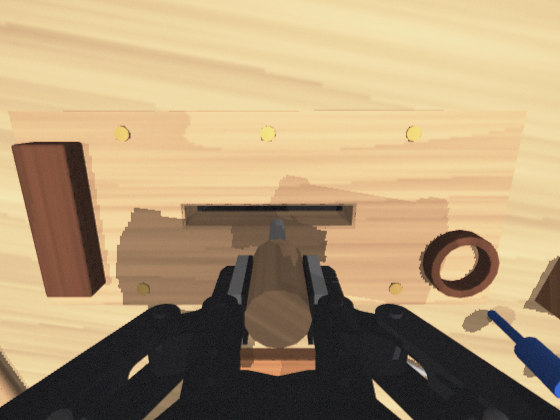

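View pics/s4.png

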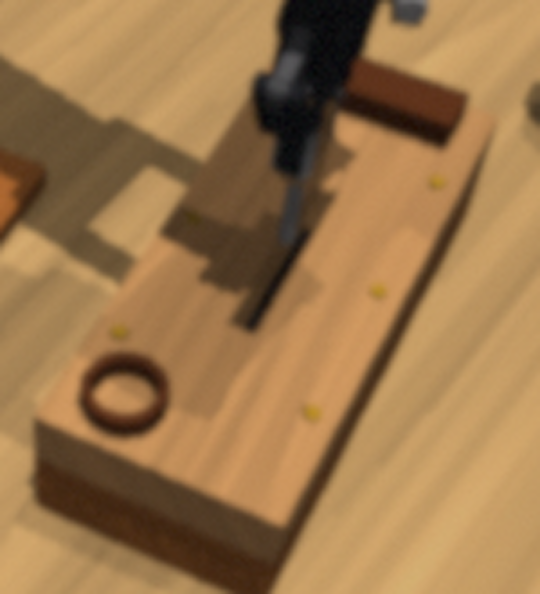

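The slot centre at (268.5,215) matches the prediction of (269,215), and the tip is over the slot at (278,219). I'll lower slowly and check the force.

```bash
python3 -m jog '[[-1,0.008,0,0,0],[-1,0.014,0,0,0],[-1,0.018,0,0,0],[-1,0.021,0,0,0],[-1,0.024,0,0,0],[-1,0.027,0,0,0],[-1,0.03,0,0,0],[-1,0.03,0,0,0],[-1,0.03,0,0,0]]'; python3 -m jog '[[-1,0.004,0,0,0],[-1,0.008,0,0,0],[-1,0.012,0,0,0],[-1,0.016,0,0,0],[-1,0.019,0,0,0],[-1,0.022,0,0,0],[-1,0.022,0,0,0]]'
```

```text
time_s: 7.55
position: [0.5154, 0.1225, 0.1664]
tool_rot: [[0.0, 0.987, 0.163], [-0.0, 0.163, -0.987], [-1.0, 0.0, 0.0]]
ft_force: [-0.0, 0.2, 0.4]
grip_width: 0.0235
time_s: 8.25
position: [0.5152, 0.1225, 0.1439]
tool_rot: [[-0.001, 0.987, 0.163], [-0.0, 0.163, -0.987], [-1.0, -0.001, -0.0]]
ft_force: [0.7, 0.5, 0.1]
grip_width: 0.0232
```

The tip is about 5 mm above the slider with no contact force. I'll go on in small steps.

```bash
python3 -m jog '[[-1,0.002,0,0,0],[-1,0.004,0,0,0],[-1,0.006,0,0,0],[-1,0.007,0,0,0],[-1,0.007,0,0,0],[-1,0.007,0,0,0]]'; python3 -m jog '[[-1,0.001,0,0,0],[-1,0.002,0,0,0],[-1,0.002,0,0,0],[-1,0.002,0,0,0]]'
```

```text
time_s: 8.85
position: [0.5154, 0.1225, 0.1374]
tool_rot: [[0.0, 0.987, 0.163], [0.0, 0.163, -0.987], [-1.0, 0.0, -0.0]]
ft_force: [-0.9, -0.2, 0.6]
grip_width: 0.0234
time_s: 9.25
position: [0.5153, 0.1225, 0.1353]
tool_rot: [[-0.0, 0.987, 0.163], [0.0, 0.163, -0.987], [-1.0, -0.0, -0.0]]
ft_force: [0.0, 0.2, 0.3]
grip_width: 0.0235
```

The tip is 3 mm below the slider's top face with no force, so it is in the hole. I'll continue down.

```bash
python3 -m jog '[[-1,0.002,0,0,0],[-1,0.004,0,0,0],[-1,0.006,0,0,0],[-1,0.008,0,0,0],[-1,0.01,0,0,0],[-1,0.011,0,0,0],[-1,0.012,0,0,0],[-1,0.012,0,0,0],[-1,0.012,0,0,0]]'; python3 -m jog '[[-1,0.001,0,0,0],[-1,0.002,0,0,0],[-1,0.002,0,0,0]]'
```

```text
time_s: 10.15
position: [0.5154, 0.1225, 0.1234]
tool_rot: [[0.0, 0.987, 0.163], [0.0, 0.163, -0.987], [-1.0, 0.0, -0.0]]
ft_force: [0.4, 0.5, -0.3]
grip_width: 0.0231
time_s: 10.45
position: [0.5153, 0.1225, 0.1212]
tool_rot: [[-0.0, 0.987, 0.163], [0.0, 0.163, -0.987], [-1.0, -0.0, -0.0]]
ft_force: [0.3, -0.4, -0.9]
grip_width: 0.0231
```

```bash
python3 -m jog '[[-1,0.0005,0,0,0],[-1,0.001,0,0,0],[-1,0.001,0,0,0],[-1,0.001,0,0,0],[-1,0.001,0,0,0]]'; python3 - <<'E'
from h import *
cv2.imwrite("pics/w5.png",env.get_image("wrist")[:,:,::-1])
cv2.imwrite("pics/s5.png",cv2.resize(env.get_image("scene")[90:255,255:405,::-1],None,fx=3.6,fy=3.6,interpolation=2))
E
```

```text
time_s: 10.95
position: [0.5154, 0.1225, 0.1208]
tool_rot: [[0.001, 0.987, 0.163], [-0.0, 0.163, -0.987], [-1.0, 0.001, 0.0]]
ft_force: [-1.4, 1.1, 6.2]
grip_width: 0.0235
```

View pics/s5.png

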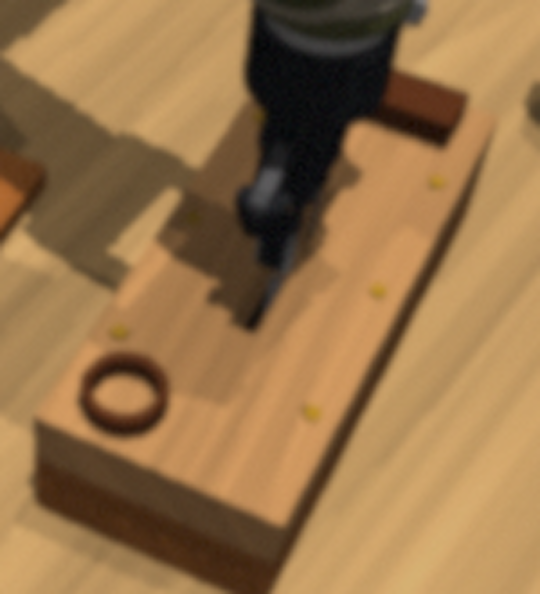

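View pics/w5.png

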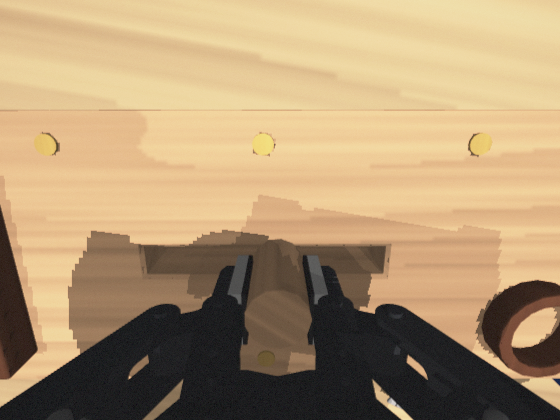

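The head is seated: contact came with 6 N upward at TCP z 0.1208, against 0.1204 expected, and was held for over 0.2 s. I'll ease the pressure and draw the slider towards the block, along tool -z.

```bash
python3 -m jog '[[-1,-0.0005,0,0,0],[-1,-0.0005,0,-0.002,0],[-1,-0.0005,0,-0.004,0],[-1,-0.0005,0,-0.006,0],[-1,-0.0005,0,-0.008,0],[-1,-0.0005,0,-0.01,0],[-1,-0.0005,0,-0.012,0],[-1,-0.0005,0,-0.012,0]]'
```

```text
time_s: 11.85
position: [0.5137, 0.1334, 0.1208]
tool_rot: [[0.001, 0.987, 0.163], [-0.003, 0.163, -0.987], [-1.0, 0.0, 0.003]]
ft_force: [0.3, -5.9, 2.6]
grip_width: 0.0234
```

The reaction along the slot is about 6 N, as expected for the slider, so I'll continue.

```bash
python3 -m jog '[[-1,0,0,-0.002,0],[-1,0,0,-0.004,0],[-1,0,0,-0.006,0],[-1,0,0,-0.008,0],[-1,0,0,-0.01,0],[-1,0,0,-0.012,0],[-1,0,0,-0.014,0],[-1,0,0,-0.016,0],[-1,0,0,-0.018,0],[-1,0,0,-0.02,0],[-1,0,0,-0.02,0]]';python3 -m jog '[[-1,0,0,-0.002,0],[-1,0,0,-0.004,0],[-1,0,0,-0.006,0],[-1,0,0,-0.008,0],[-1,0,0,-0.01,0],[-1,0,0,-0.012,0],[-1,0,0,-0.014,0],[-1,0,0,-0.015,0],[-1,0,0,-0.015,0]]'
```

```text
time_s: 12.95
position: [0.5104, 0.1531, 0.1208]
tool_rot: [[0.001, 0.987, 0.164], [-0.003, 0.164, -0.987], [-1.0, 0.0, 0.003]]
ft_force: [0.0, -6.6, 1.4]
grip_width: 0.0238
time_s: 13.85
position: [0.508, 0.1678, 0.1208]
tool_rot: [[0.0, 0.987, 0.163], [-0.003, 0.163, -0.987], [-1.0, 0.0, 0.003]]
ft_force: [-0.1, -6.9, 2.0]
grip_width: 0.0236
```

```bash
python3 -m jog '[[-1,0,0,-0.001,0],[-1,0,0,-0.002,0],[-1,0,0,-0.003,0],[-1,0,0,-0.004,0],[-1,0,0,-0.004,0]]';python3 -m jog '[[-1,0,0,-0.0007,0],[-1,0,0,-0.0014,0],[-1,0,0,-0.002,0],[-1,0,0,-0.002,0]]'
```

```text
time_s: 14.35
position: [0.5073, 0.1717, 0.1208]
tool_rot: [[0.0, 0.987, 0.163], [-0.003, 0.163, -0.987], [-1.0, -0.0, 0.003]]
ft_force: [0.6, -6.8, 1.4]
grip_width: 0.0234
time_s: 14.75
position: [0.507, 0.1737, 0.1208]
tool_rot: [[0.0, 0.987, 0.163], [-0.003, 0.163, -0.987], [-1.0, -0.0, 0.003]]
ft_force: [0.9, -7.4, 1.8]
grip_width: 0.0234
```

```bash
python3 -m jog '[[-1,0,0,-0.0005,0],[-1,0,0,-0.001,0],[-1,0,0,-0.001,0]]';python3 -m jog '[[-1,0,0,-0.0005,0],[-1,0,0,-0.001,0],[-1,0,0,-0.001,0]]'
```

```text
time_s: 15.05
position: [0.5069, 0.1746, 0.1208]
tool_rot: [[0.0, 0.987, 0.163], [-0.003, 0.163, -0.987], [-1.0, -0.0, 0.003]]
ft_force: [0.5, -7.2, 2.2]
grip_width: 0.0234
time_s: 15.35
position: [0.5067, 0.1755, 0.1208]
tool_rot: [[0.0, 0.987, 0.163], [-0.003, 0.163, -0.987], [-1.0, -0.0, 0.003]]
ft_force: [0.0, -7.8, 2.2]
grip_width: 0.0235
```

```bash
python3 -m jog '[[-1,0,0,-0.0005,0],[-1,0,0,-0.001,0],[-1,0,0,-0.001,0]]'
```

```text
time_s: 15.65
position: [0.5066, 0.176, 0.1208]
tool_rot: [[0.001, 0.987, 0.163], [-0.004, 0.163, -0.987], [-1.0, -0.0, 0.004]]
ft_force: [-0.0, -10.3, 2.5]
grip_width: 0.0236
```

At the stop, the force rises to 10 N and motion halves. I'll relax the side load and hold still, then check before opening.

```bash
python3 -m jog '[[-1,0,0,0.0005,0],[-1,0,0,0.001,0],[-1,0.0003,0,0.0015,0],[-1,0.0003,0,0.0015,0],[-1,0.0003,0,0.0015,0]]'
```

```text
time_s: 16.15
position: [0.5068, 0.1754, 0.1208]
tool_rot: [[0.001, 0.987, 0.163], [-0.002, 0.163, -0.987], [-1.0, 0.0, 0.002]]
ft_force: [-0.5, -6.1, 3.8]
grip_width: 0.0234
```

```bash
python3 -m jog '[[-1,0,0,0.0005,0],[-1,0,0,0.001,0],[-1,0,0,0.001,0],[-1,0,0,0.001,0]]'
```

```text
time_s: 16.55
position: [0.5068, 0.1752, 0.1208]
tool_rot: [[0.001, 0.987, 0.163], [-0.0, 0.163, -0.987], [-1.0, 0.0, 0.0]]
ft_force: [-0.6, -3.5, 5.6]
grip_width: 0.0235
```

```bash
python3 -m jog '[[-1,0,0,0.0005,0],[-1,0,0,0.001,0],[-1,0,0,0.001,0]]'; python3 -m jog '[[0,0,0,0,0],[0,0,0,0,0],[0,0,0,0,0],[0,0,0,0,0],[0,0,0,0,0],[0,0,0,0,0]]'; python3 - <<'E'
from h import *
cv2.imwrite("pics/w6.png",env.get_image("wrist")[:,:,::-1])
E
```

```text
time_s: 16.85
position: [0.5068, 0.1748, 0.1208]
tool_rot: [[0.0, 0.987, 0.163], [0.001, 0.163, -0.987], [-1.0, 0.001, -0.001]]
ft_force: [-1.2, 1.1, 4.7]
grip_width: 0.0231
time_s: 17.45
position: [0.5068, 0.1743, 0.1205]
tool_rot: [[-0.0, 0.987, 0.163], [0.0, 0.163, -0.987], [-1.0, -0.0, -0.0]]
ft_force: [-0.4, 0.4, -0.7]
grip_width: 0.0429
```

View pics/w6.png

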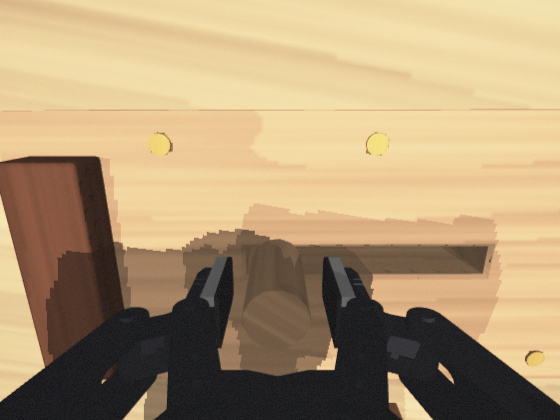

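The jaws are open at 43 mm and clear of the pin head on both sides, around (277,310), and the pin is upright. I'll rise straight up and check.

```bash
python3 -m jog '[[0,-0.01,0,0,0],[0,-0.03,0,0,0],[0,-0.06,0,0,0],[0,-0.1,0,0,0],[0,-0.14,0,0,0],[0,-0.16,0,0,0],[0,-0.16,0,0,0],[0,-0.16,0,0,0]]'; python3 - <<'E'
from h import *
m=env.camera_model("wrist");im=env.get_image("wrist")[:,:,::-1]
cv2.imwrite("pics/w7.png",im)
s=env.get_image("scene")[:,:,::-1];cv2.imwrite("pics/s7.png",s)
p=np.array([.514,.129])+.0465*np.array([-.164,.9865])
print(proj(m,[*p,.145]),proj(m,[*p,.095]),proj(env.camera_model('scene'),[*p,.145]))
E
```

```text
time_s: 18.3
position: [0.5065, 0.1743, 0.2805]
tool_rot: [[0.0, 0.987, 0.163], [0.0, 0.163, -0.987], [-1.0, 0.0, -0.0]]
ft_force: [-1.3, -0.1, 0.4]
grip_width: 0.0426
(np.float64(277.1065112531746), np.float64(202.07900522655547)) (np.float64(277.1507241806414), np.float64(188.27905729078518)) (np.float64(345.1901418902794), np.float64(129.94219282675766))
```

View pics/w7.png

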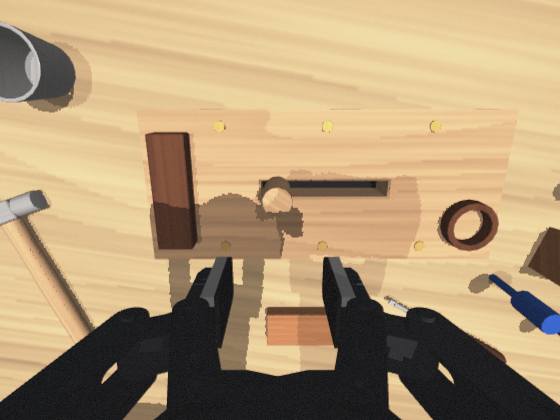

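View pics/s7.png

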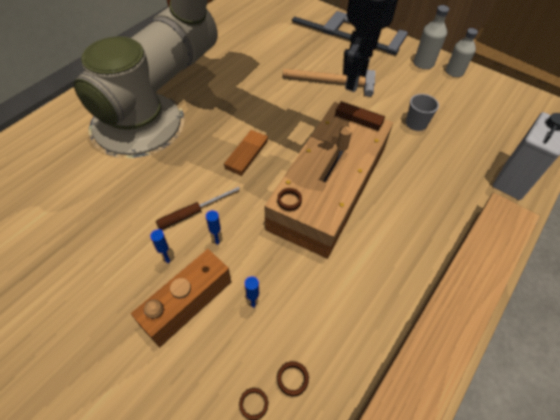

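The head top is at wrist (277,201) and scene (345,130), as predicted for fully home at about +46 mm. The ring and the other pins are where they were, so I'll hand in.

```bash
python3 -c "
from rig import env
print(env.close_job())"
```

```text
the job is handed in; nothing more can be done
None
```

I took the tall-headed pin from the +y end of the rack and set it in the slider's hole. I then drew the slider to its stop, let go and handed the job in at about 18 s; it reported no verdict.

- **Finding the hole:** I saw it with the wrist camera about 7 mm to the -y side of the slot's middle, so the pin went straight in and I did no feeling along the slider.
- **Seating:** the head seated with about 6 N at tool height 0.1208 m, against 0.1204 m expected.
- **Drawing:** the slider took about 7 N to draw. The force rose to 10 N at about +47 mm, which I took as the stop.
- **Last checks:** the final wrist view showed the released pin upright, its head within about 1 px of the position predicted for fully home at +46.5 mm. The jaws were clear and raised, and the ring and other two pins looked unmoved. No check failed or disagreed.

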